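# Lock a tumbling mixer's shaft with its loading pin

## Robot

A 6-joint arm with a two-finger parallel gripper is mounted at the origin on a cart in front of the work surface, level with it; the furniture and walls round the work are solid. World frame = base frame: x ahead of the robot, y to its left, z up, the work surface at z = 0. Lengths are in mm, angles in degrees, forces in N, time in s.
With the tool pointing down it reaches from about 275 to 1000 mm from the base axis. Payload 8.4 kg.
Tool frame: the origin (TCP) lies at the centre of the arm's flange, where the gripper is bolted on; the fingertips stand 173 mm ahead of it and the grasp point (between the pads) lies 155 mm ahead of it; z points along the fingers, y is the line along which they close (so a half turn about z gives the same grasp; the last joint's range is limited). The gripper opens to 85 mm and grips with 20 to 120 N. Pads are 22 mm wide; open, the fingers measure 114 mm over their backs; the gripper's body (76 mm by 85 mm) begins 54 mm behind the grasp point. The pads swing forward as they close: fully open they stand 13 mm farther back than shut.
Start: joints at [-74.278, 20.225, 93.587, -0, 66.188, -0.138], TCP at [170.798, -601.213, 404.681] pointing down, gripper open.
Joint ranges: [-150.9, 150.9], [-52.94, 120.26], [3.33, 152.33], [-74.26, 254.26], [0, 154.13], [-172.89, 172.89]. Speed limits (degrees/s): [127.2, 127.2, 159.86, 180, 180, 180].

## Interface

Orientations are given as [roll, pitch, yaw] about the fixed x, y, z axes, in that order (R = Rz(yaw) Ry(pitch) Rx(roll)).
In Python, from cell import arm gives the robot as it stands. Calls block until the motion is done:
- arm.move_pose(position, orientation): joint-space move of the TCP to a pose.
- arm.movel(position, rotation=None, velocity=150, max_force=None): straight line of the TCP; rotation=None keeps the orientation; velocity is the mean speed in mm/s. With max_force (N) it stops when the force on the tool has changed by that much, and returns True; else False.
- arm.move_j(angles): joint-space move.
- arm.command_gripper(opening, strength=None): finger opening in mm; strength is the grip in N (None keeps the last); returns when the fingers have stopped.
- arm.hold(seconds).
- arm.inverse_kinematics(position, orientation): joint angles nearest the present ones, or None.
- arm.get_image(name): name is "side" or "top" or "wrist"; returns a dict with "img" (400x640x3 uint8, blue, green, red), "K" (3x3 intrinsics, pixels), "dist_coeffs" ([k1, k2, p1, p2, k3] as OpenCV has them; the pictures are not rectified), "T" (4x4, takes a point from camera to world coordinates). Camera axes: x right, y up, looking along -z (the intrinsics and any distortion apply to the point x, -y, -z); pixel columns grow to the right and rows downward; lengths in mm; the calibration is good to about 2 mm. A picture is of the moment at which its call begins. There is no depth.
A pose or a line that the arm cannot do raises arm.Unreachable and nothing moves.
- arm.sign_off(): hands the job in; it is judged then, once.
Readings, each from a call of its own:
- arm.current_t(): time.
- arm.current_joint_pos(): joint angles.
- arm.current_qvel(): joint speeds.
- arm.current_joint_efforts(): joint torques, N m.
- arm.current_eef_pos(): TCP position.
- arm.current_ee_rot(): TCP orientation.
- arm.current_wrist_force(): force on the tool from outside, world axes, zero at the start.
- arm.current_moment(): the same for the moment, N m.
- arm.current_gripper_width(): finger opening in mm.
- arm.current_gripper_force(): force on a finger pad.
Only numpy, scipy, OpenCV 4.12 (cv2) and the standard library are available. Lean on these libraries where they do the work, as an engineer would, in place of code of your own. Each camera call takes 0.05 s, during which the arm holds its last target. There are 200 camera calls.

## Task

Lock the tumbling mixer so that its drum can be loaded: take the red-headed lock pin out of its stow boss, stand it in the brass bush on top of the lock bearing and let go, so that its nose rests on the shaft inside. Then turn the crank up and over until the shaft's hidden cross-hole comes under the pin and the pin drops in by itself, and at last press the pin fully home, its flange down on the bush, and leave it there. Do not push about or knock over the beaker, bottle and timer standing round the mixer.

Things in the scene. Friction and masses are not known exactly. Their poses are not given: they have to be found in the camera images.
- tumbler: Bench tumbling mixer, fixed: grey base plate 180 x 300 mm, white drive unit (162 mm high) at its +y end, aluminium drum (100 mm diameter, blue hatch) in the middle, white lock bearing (60 x 44 mm, 145 mm high) at its -y end, crank beyond. Origin: middle of its underside. x points away from the robot, y from the crank along the level shaft, z up; yawed up to 0.2 rad.
- pin: Lock pin, 121 mm long, 50 g. Steel shank 14 mm diameter, its last 10 mm tapering to a 6 mm nose; flange 32 mm diameter, 5 mm thick, underside 88 mm above the nose tip; on it a red round grip 24 mm diameter, 28 mm tall. Origin: nose tip; z runs up the pin to the grip. Starts upright in the stow boss.
- pin_head (a point): Middle of the flat top of the pin's red grip, 121 mm above the nose tip. Shut fingertips here press the pin well.
- stow (a point): Mouth of the stow boss, a grey block on the base plate, 52 mm above the bench, 68 mm from the bush on the robot's side: plain 17 mm hole, 32 mm deep, the pin's nose on its floor; lift the pin 35 mm to clear it. Take the red grip with fingers closing along the mixer's y; along x the lock bearing (top 93 mm above this mouth) is in the way.
- bush (a point): Middle of the mouth of the brass bush on the lock bearing, 150 mm above the bench; axes as tumbler. Vertical bore 16.4 mm diameter, crossing the shaft (30 mm diameter there). The pin's nose meets the shaft 30 mm below this mouth. Home means flange on the bush: nose tip 88 mm below the mouth.
- detent (a point): Point in the bore 70 mm below the bush's mouth, where two spring balls catch the pin. Left free in the bush, the pin drops into the shaft once its cross-hole is upright within 0.1 to 0.15 rad: nose tip 58 to 66 mm below the mouth if just in line, 74 mm (on the balls) if well in line; the shaft is then locked but for slight play. 8 to 18 N straight down drives it past the balls.
- pivot (a point): Point on the shaft's axis, 105 mm above the bench, 113 mm from the bush along -y: fixed centre of the upright circle (radius 65 mm, in the mixer's x and z) on which handle moves; axes as tumbler.
- handle (a point): Middle of the crank's black revolving handle, a round bar 18 to 19 mm thick and 62 mm long, parallel to the shaft and pointing outwards (-y) from the crank arm. Take it from above, fingers closing along the mixer's x, and lead it round without turning the hand, since it revolves. It turns against 2 to 3 N of friction and stays where it is left. Its orientation turns with the crank.
- crank_hub (a point): Middle of the crank's hub on the shaft, 30 mm from pivot towards the bearing. The crank is clamped on the shaft at an unknown angle. At the start it leans from straight up towards the robot (-x) by 0.2 to 1.4 rad; the cross-hole comes in line after turning it up and over, away from the robot (+x), by 0.7 to 1.15 rad; the drum's hatch then faces up.
- beaker: Clear glass beaker, 77 x 70 x 90 mm, bystander, to the robot's right; origin: middle of its underside.
- white_bottle: White screw-cap bottle, 58 mm diameter, 112 mm high, bystander, in front on the right; origin: middle of its underside.
- bench_timer: White countdown timer, 72 x 72 x 18 mm, bystander in front on the left; origin: middle of its underside.

How it is judged (in metres and radians):
On the way, in this order (a step that is already met when the one before it is completed fails the run):
1. the pin has been stood in the bush, its nose on the shaft, and let go (z of pin in the frame of bush between -0.037 and -0.022 m and horizontal distance between pin and bush below 0.006 m and angle between pin's own z axis and vertical below 0.15 rad and contact force between the fingers and pin below 0.2 N), for 0.2 s.
2. the shaft has been turned until the pin has dropped by itself into the cross-hole, not yet home (z of pin in the frame of bush between -0.084 and -0.048 m and horizontal distance between pin and bush below 0.006 m and contact force between the fingers and pin below 0.2 N), for 0.2 s.
At the end, for the whole second after the job is handed in: The pin stands through bush and shaft, flange down on the bush to within 3.5 mm, upright to within 0.08 rad, nose within 5 mm of the bush's axis, and is at rest (z of pin in the frame of bush below -0.0845 m and horizontal distance between pin and bush below 0.005 m and angle between pin's own z axis and vertical below 0.08 rad and linear speed of pin below 0.02 m/s and angular speed of pin below 0.3 rad/s); the robot touches nothing.
It fails at once if a bystander (beaker, bottle, timer) is pushed more than 30 mm or tipped over (distance of any of beaker, white_bottle, bench_timer from where it was at the start of the episode above 0.03 m or angle between any of beaker, white_bottle, bench_timer's own z axis and vertical above 0.5 rad).
It also fails if it takes over 54 s, if anything falls off the work surface, if the arm or the gripper's body presses on something with over 40 N, if the wrist force passes 120 N, or if a joint passes its speed limit or range.

## Working session

There is one attempt and no reset: what is moved stays moved. The work goes in short steps, each a Python script; the robot and the scene stay as the last script left them, time stands still between calls to the robot, and variables do not carry over. Pictures are saved under pics/ and viewed, at most 10 in all, crops included, and the job is handed in when it is done.

```bash
mkdir -p pics; cat > h.py <<'E'
import numpy as np, cv2, pickle
from cell import arm
def shot(n,f):
    d=arm.get_image(n); cv2.imwrite(f'pics/{f}.png',d['img']); pickle.dump({k:np.array(d[k]) for k in ('K','dist_coeffs','T')},open(f'pics/{f}.pkl','wb')); return d
def ld(f): return pickle.load(open(f'pics/{f}.pkl','rb'))
def proj(d,P):
    P=np.atleast_2d(np.array(P,float)); T=np.array(d['T']); c=(P-T[:3,3])@T[:3,:3]*[1,-1,-1]
    return cv2.projectPoints(c,np.zeros(3),np.zeros(3),np.array(d['K']),np.array(d['dist_coeffs'],float))[0].reshape(-1,2)
def ray(d,u):
    p=cv2.undistortPoints(np.array([[u]],float),np.array(d['K']),np.array(d['dist_coeffs'],float)).ravel()
    T=np.array(d['T']); return T[:3,3],T[:3,:3]@[p[0],-p[1],-1]
def atz(d,u,z):
    o,r=ray(d,u); return o+r*(z-o[2])/r[2]
def tri(*du):
    A=np.zeros((3,3));b=np.zeros(3)
    for d,u in du:
        o,r=ray(d,u); r=r/np.linalg.norm(r); M=np.eye(3)-np.outer(r,r); A+=M;b+=M@o
    X=np.linalg.solve(A,b); return X
E
python3 - <<'E'
from h import *
for n in('side','top'):
    d=shot(n,n+'0'); print(n,np.round(d['T'],3).tolist(),np.round(d['K'],1).tolist(),d['dist_coeffs'])
print(arm.current_t(),arm.current_ee_rot())
E
```

```text
side [[-0.908, 0.222, -0.355, 36.741], [-0.418, -0.519, 0.745, 859.049], [-0.019, 0.825, 0.564, 811.628], [0.0, 0.0, 0.0, 1.0]] [[494.3, 0.0, 325.9], [0.0, 494.3, 198.8], [0.0, 0.0, 1.0]] [-0.08873155  0.          0.          0.          0.        ]
top [[-0.027, 0.998, -0.052, 393.174], [-1.0, -0.028, -0.012, -76.083], [-0.014, 0.052, 0.999, 1539.694], [0.0, 0.0, 0.0, 1.0]] [[519.0, 0.0, 321.4], [0.0, 519.0, 206.5], [0.0, 0.0, 1.0]] [-0.12190842  0.          0.          0.          0.        ]
0.1 [-1.79926976e+02  2.26437116e-04  1.58626962e+01]
```

View pics/side0.png

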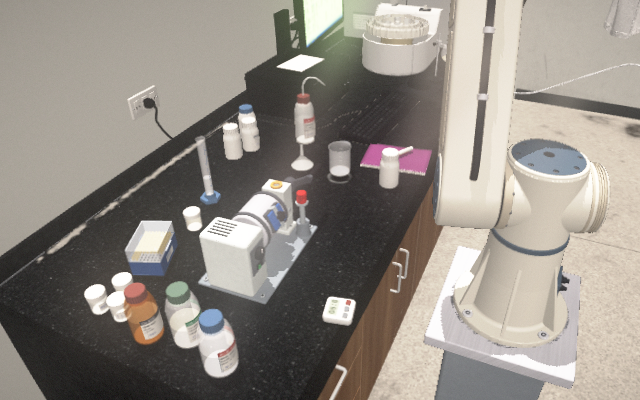

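View pics/top0.png

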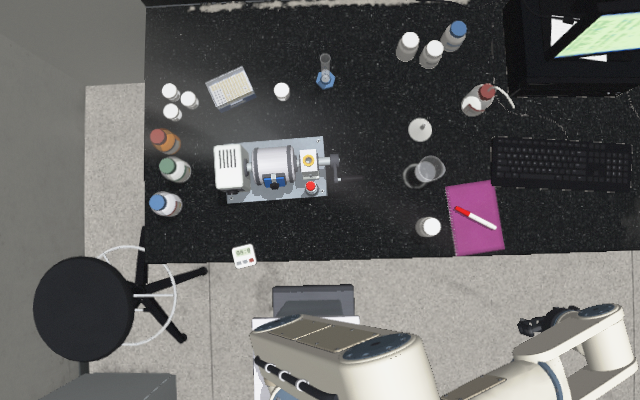

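The side view shows the mixer with its red pin at (301,197) and brass bush near (276,184). The top view shows the bush at about (308,160), the pin at (311,187) and the crank near (335,170). I'll enlarge both views.

```bash
python3 - <<'E'
import cv2,numpy as np
a=cv2.imread('pics/top0.png')[125:215,205:365]; b=cv2.imread('pics/side0.png')[165:300,195:335]
a=cv2.resize(a,None,fx=5,fy=5,interpolation=cv2.INTER_CUBIC); b=cv2.resize(b,None,fx=4.4,fy=4.4,interpolation=cv2.INTER_CUBIC)
cv2.imwrite('pics/ca.png',a);cv2.imwrite('pics/cb.png',b)
E
```

```text
(no output)
```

View pics/ca.png

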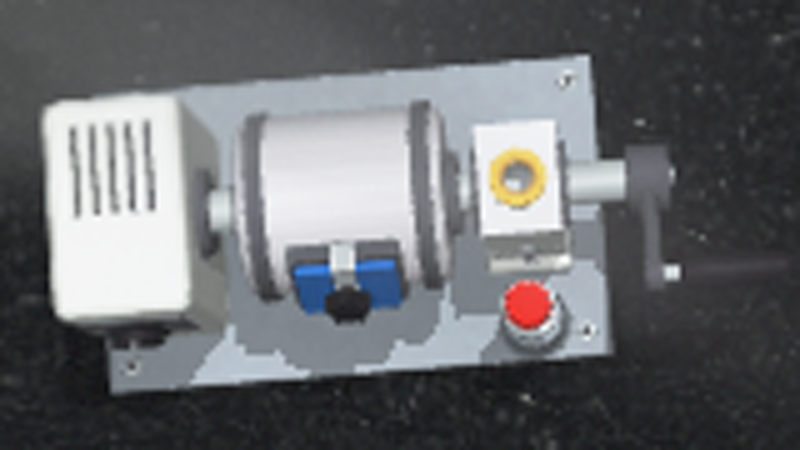

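View pics/cb.png

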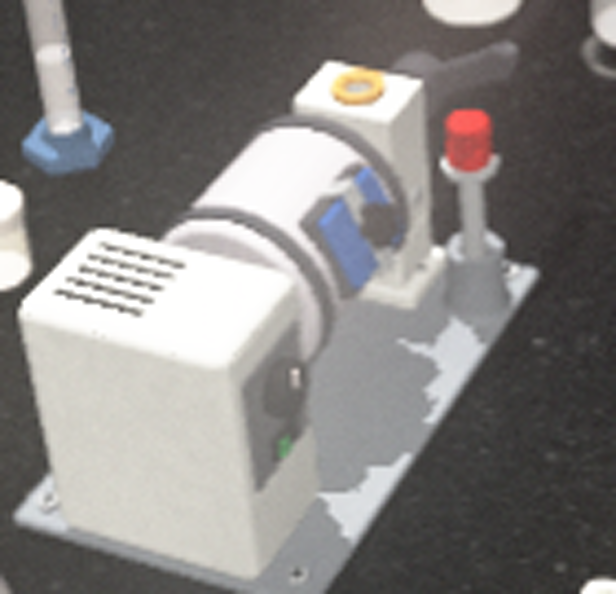

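The crops show the bush at (517,178) and the red grip top at (530,300) in the top crop, with the handle bar running from (680,271) to (795,265). In the side crop the bush is at (358,86), the pin's top at (468,118), and the handle runs from about (432,95) to (513,52).

```bash
python3 - <<'E'
from h import *
t,s=ld('top0'),ld('side0')
A=lambda x,y:((x+.5)/5-.5+205,(y+.5)/5-.5+125)
B=lambda x,y:((x+.5)/4.4-.5+195,(y+.5)/4.4-.5+165)
print('bush',atz(t,A(517,178),150),atz(s,B(358,86),150),tri((t,A(517,178)),(s,B(358,86))))
print('head',atz(t,A(529,303),141),atz(s,B(468,118),141),tri((t,A(529,303)),(s,B(468,118))))
P=[atz(t,A(*c),10)[:2] for c in((590,55),(612,352),(110,393))]; print('plate',P)
for a,b in((1,0),(2,1)):
    d=P[b]-P[a]; print(np.linalg.norm(d),np.degrees(np.arctan2(d[1],d[0])))
# handle: fit theta
for n,u in(('pommel',((795,265),(515,50))),('root',((680,271),(432,100)))): print(n,tri((t,A(*u[0])),(s,B(*u[1]))))
print('handle mid top at z',[(z,atz(t,A(735,268),z)) for z in(120,150,170)])
# bystanders
for n,u in(('bottle',(428,227)),('beaker',(430,168)),('timer',(244,256))): print(n,atz(t,u,80))
E
```

```text
bush [591.84371659 -26.24304766 150.        ] [593.76825851 -24.3668613  150.        ] [593.09079114 -25.64015558 149.29344744]
head [524.8027173  -30.67843359 141.        ] [527.94689158 -31.52289792 141.        ] [525.80942672 -30.1925864  142.27385509]
plate [array([684.4717651 , -66.58884899]), array([506.67123882, -74.72106567]), array([490.81614142, 224.16836058])]
177.98640423677372 2.6187616065074386
299.30966111250217 -86.96349409487887
pommel [ 556.7081666  -173.39272329   97.40836478]
root [ 565.08430479 -103.4798049    99.59110259]
handle mid top at z [(120, array([ 542.87082672, -143.6649565 ,  120.        ])), (150, array([ 539.70753763, -142.23685116,  150.        ])), (170, array([ 537.59867823, -141.28478093,  170.        ]))]
bottle [ 403.23662251 -356.85332979   80.        ]
beaker [ 570.16537014 -369.05762665   80.        ]
timer [335.87455563 163.83766483  80.        ]
```

```bash
python3 - <<'E'
from h import *
s=ld('side0'); y=np.radians(3); X=np.array([np.cos(y),np.sin(y),0]);Y=np.array([-np.sin(y),np.cos(y),0])
pv=np.array([592.7,-25.5,105])-113*Y
for th in(.8,1.07,1.3):
    h=pv-65*np.sin(th)*X+[0,0,65*np.cos(th)]
    q=proj(s,[h+31*Y,h,h-31*Y]); print(th,h,((q-[195,165])*4.4).round().tolist())
arm.move_pose([530,-45,400],[180,0,3]); arm.command_gripper(60)
print(arm.current_t(), arm.current_eef_pos(), arm.current_joint_pos())
d=shot('wrist','w1'); print(np.round(d['T'],2).tolist())
P=[[592.7,-25.5,150],[525.8,-30.2,141],[541,-142,136]]; print(proj(d,P))
E
```

```text
0.8 [ 552.0497194  -140.78546603  150.28593611] [[492.0, 27.0], [513.0, 2.0], [533.0, -22.0]]
1.07 [ 541.67407151 -141.3292307   136.20807489] [[509.0, 51.0], [530.0, 25.0], [549.0, 0.0]]
1.3 [ 536.068515   -141.62300546  122.38742386] [[519.0, 72.0], [539.0, 46.0], [558.0, 21.0]]
2.8333 [530.00704336 -45.20653671 399.99155604] [-5.03689320e+00  1.22297238e+01  1.05240144e+02  4.42130028e-04
  6.25290256e+01  8.19832098e+01]
[[0.05, 0.96, 0.27, 599.49], [-1.0, 0.05, 0.01, -40.61], [-0.0, -0.27, 0.96, 368.5], [0.0, 0.0, 0.0, 1.0]]
[[299.98086937 127.32343781]
 [303.59149753 207.90769589]
 [433.60676269 195.88967985]]
```

View pics/w1.png

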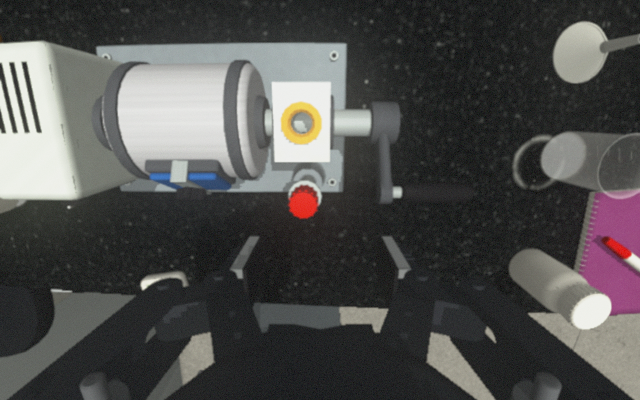

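The wrist view shows the brass ring at about (302,122), the red grip top at about (303,203), and the handle bar from (403,192) to (475,193).

```bash
python3 - <<'E'
from h import *
w,t=ld('w1'),ld('top0'); im=cv2.imread('pics/w1.png'); hsv=cv2.cvtColor(im,cv2.COLOR_BGR2HSV)
def ell(m,roi):
    z=np.zeros_like(m);x0,y0,x1,y1=roi;z[y0:y1,x0:x1]=m[y0:y1,x0:x1]
    c=max(cv2.findContours(z,cv2.RETR_EXTERNAL,cv2.CHAIN_APPROX_NONE)[0],key=cv2.contourArea); return cv2.minEnclosingCircle(c),cv2.fitEllipse(c)
b=ell(cv2.inRange(hsv,(15,100,80),(35,255,255)),(260,90,350,160)); print(b,atz(w,b[1][0],150))
m=cv2.inRange(hsv,(0,150,60),(10,255,255))|cv2.inRange(hsv,(170,150,60),(180,255,255))
r=ell(m,(270,170,340,230)); print(r)
v=hsv[...,2].astype(float)*(m>0)
print('head',[atz(w,u,141) for u in((303,203),(303,204.5))])
P=[atz(w,u,8)[:2] for u in((346,43),(343,192),(97,46))];print(P)
d=P[2]-P[0];print(np.degrees(np.arctan2(-d[0],d[1])),np.linalg.norm(d))
d=P[0]-P[1];print(np.degrees(np.arctan2(d[1],d[0])),np.linalg.norm(d))
A=lambda x,y:((x+.5)/5-.5+205,(y+.5)/5-.5+125)
print('handle root',tri((t,A(680,271)),(w,(403,192.5))),'tip',tri((t,A(795,265)),(w,(476,193))))
for z in(110,125,136,150):print(z,atz(w,(440,192.5),z),atz(t,A(737,268),z))
x,y,ww,hh=cv2.boundingRect(m*0+np.where(np.indices(m.shape)[0]>170,m,0).astype(np.uint8)*(np.indices(m.shape)[1]<340)); print(x,y,ww,hh)
E
```

```text
(((300.54266357421875, 122.71327209472656), 20.770732879638672), ((300.63226318359375, 122.69246673583984), (39.370052337646484, 40.89915466308594), 167.54129028320312)) [596.13497704 -25.87414834 150.        ]
(((302.9335021972656, 202.3059539794922), 16.423519134521484), ((302.973876953125, 202.9686279296875), (28.134721755981445, 31.649370193481445), 9.842121124267578))
head [array([530.14431253, -29.53922352, 141.        ]), array([528.813019  , -29.58697731, 141.        ])]
[array([687.49265336, -66.0110005 ]), array([507.68971148, -75.65718085]), array([673.20266387, 232.05135267])]
2.744827151671416 298.4047087089749
3.0708957743755203 180.0615081124856
handle root [ 541.43210634 -114.1144063   134.8911474 ] tip [ 543.86661416 -176.80544344  137.09628483]
110 [ 538.14295297 -159.00509591  110.        ] [ 543.89435514 -145.24728836  110.        ]
125 [ 541.70272409 -152.13464503  125.        ] [ 542.3130348 -144.5216287  125.       ]
136 [ 544.3132229  -147.09631439  136.        ] [ 541.15339988 -143.98947828  136.        ]
150 [ 547.63567594 -140.68389358  150.        ] [ 539.6775009  -143.31219592  150.        ]
288 186 30 33
```

```bash
python3 - <<'E'
from h import *
y=np.radians(3); X=np.array([np.cos(y),np.sin(y),0])
p=np.array([527,-29.6,290]); R=[180,0,3]
arm.move_pose(p+[0,0,50],R)
print('hit',arm.movel(p,R,velocity=60,max_force=10),arm.current_eef_pos())
arm.command_gripper(15,40); print(arm.current_gripper_width(),arm.current_gripper_force(),arm.current_wrist_force())
e=np.array(arm.current_eef_pos()); np.save('grasp.npy',e)
arm.movel(e+[0,0,148],velocity=120); print(arm.current_gripper_width(),arm.current_wrist_force(),arm.current_t())
arm.movel(e+68*X+[0,0,148],velocity=100); 
arm.hold(.2); shot('wrist','w2'); shot('side','s2'); print(arm.current_t())
for n in('w2','s2'):
    d=ld(n); print(n,proj(d,[[594.3,-25.6,150]]),proj(d,[e+68*X+[0,0,148-270]]))
E
python3 - <<'E'
import cv2,numpy as np
a=cv2.imread('pics/w2.png')[0:200,200:400]; b=cv2.imread('pics/s2.png')[100:225,215:340]
cv2.imwrite('pics/c2.png',np.hstack([cv2.resize(a,(400,400)),cv2.resize(b,(400,400),interpolation=2)]))
E
```

```text
hit False [527.16891797 -29.59321862 290.20251417]
22.850884845171837 39.02027070522308 [5.11182175e-01 2.13772641e-03 3.13265892e+00]
22.580975192993282 [ 0.16150947 -0.04630884 -0.31017172] 6.025
7.1583
w2 [[320.77735628 195.39438534]] [[321.35887138 199.97046822]]
s2 [[276.03524918 183.86793555]] [[275.27181638 177.43575291]]
```

View pics/c2.png

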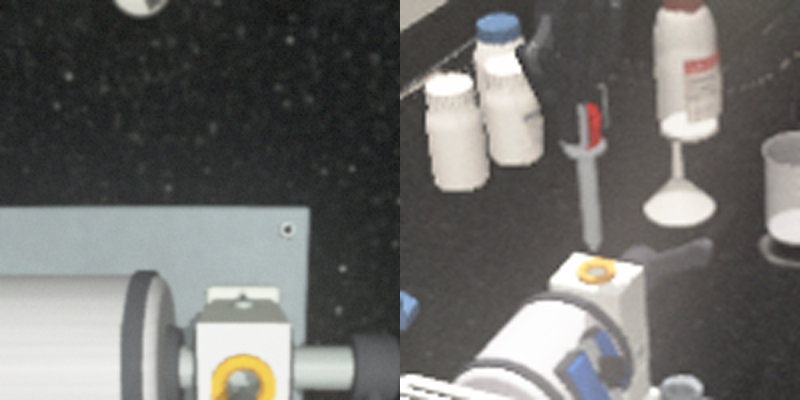

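The pin hangs straight in the grip. In the side view its nose, at about (275,177), is right above the bush at (276.6,184), so I'll make a guarded insertion.

```bash
python3 - <<'E'
from h import *
e=np.array(arm.current_eef_pos())
print('hit',arm.movel([e[0],e[1],402],velocity=60,max_force=6),arm.current_eef_pos(),arm.current_wrist_force())
if arm.current_eef_pos()[2]<406:
    print('hit2',arm.movel([e[0],e[1],386],velocity=25,max_force=4),arm.current_eef_pos(),arm.current_wrist_force())
print(arm.current_t())
E
```

```text
hit False [594.97154562 -26.08173476 402.07422316] [ 0.88358809 -0.09158391 -0.21357327]
hit2 True [595.08330446 -26.07321753 390.19951104] [0.05116914 0.1554551  6.34461542]
8.425
```

```bash
cat >> h.py <<'E'
def red(f):
    d=shot('side',f); hsv=cv2.cvtColor(cv2.imread(f'pics/{f}.png'),cv2.COLOR_BGR2HSV)[130:230,245:320]
    m=cv2.inRange(hsv,(0,150,60),(10,255,255))|cv2.inRange(hsv,(170,150,60),(180,255,255))
    n,l,s,c=cv2.connectedComponentsWithStats(m); i=1+np.argmax(s[1:,4]) if n>1 else 0
    return (c[i]+[245,130]).round(1).tolist(), int(s[i,4])
yw=np.radians(3); X=np.array([np.cos(yw),np.sin(yw),0]);Y=np.array([-np.sin(yw),np.cos(yw),0])
bush=np.array([594.8,-25.9,150.]); pv=bush-113*Y-[0,0,45]
def hnd(th,dz=156): return pv-4*Y-65*np.sin(th)*X+[0,0,65*np.cos(th)+dz]
E
python3 - <<'E'
from h import *
arm.command_gripper(50); print(arm.current_wrist_force())
e=np.array(arm.current_eef_pos())
arm.movel([e[0],e[1],455],velocity=120)
print('pin',red('s3')); d=ld('s3'); print('pred grip mid',proj(d,[[595,-26,z+107] for z in(120,122,76,62)]))
arm.move_pose(hnd(1.08)+[0,0,80],[180,0,93]); print(arm.current_t(),arm.current_joint_pos())
d=shot('wrist','w3'); print(hnd(1.08),proj(d,[hnd(1.08,0),hnd(1.08,0)+31*Y,hnd(1.08,0)-27*Y]))
a=cv2.imread('pics/w3.png'); b=cv2.imread('pics/s3.png')[110:240,215:340]
cv2.imwrite('pics/c3.png',np.hstack([cv2.resize(a,(480,300)),cv2.resize(b,(288,300))]))
E
```

```text
[ 0.46211148 -0.26104875 -0.12773668]
pin ([271.5, 154.7], 92)
pred grip mid [[273.47053376 156.78674067]
 [273.40630579 156.0614427 ]
 [274.85889102 172.41286932]
 [275.29089131 177.25503706]]
11.1167 [-1.51449677e+01  1.67401667e+01  1.03164445e+02  4.45112491e-03
  6.00997180e+01 -1.81018321e+01]
[ 543.67461445 -145.7399324   291.63634367] [[319.24845758 213.80224259]
 [319.207226   174.15142105]
 [319.2828526  245.85950613]]
```

View pics/c3.png

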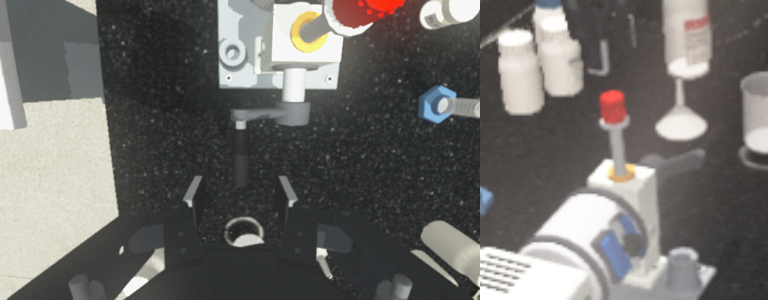

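The pin stands in the bush with its nose on the shaft. The handle's axis is at wrist column 321 against 319 predicted, so I'll take it and turn.

```bash
python3 - <<'E'
from h import *
print('hit',arm.movel(hnd(1.08),velocity=90,max_force=10),arm.current_eef_pos())
f0=np.array(arm.current_wrist_force())
arm.command_gripper(12,20); print(arm.current_gripper_width(),np.array(arm.current_wrist_force())-f0)
for i in range(1,8):
    th=1.08-.08*i; arm.movel(hnd(th),velocity=40)
    f=np.array(arm.current_wrist_force())-f0; print(round(th,2),f.round(1),round(arm.current_t(),2))
    if np.linalg.norm(f)>30: break
print(red('s4'),arm.current_gripper_width())
E
```

```text
hit False [ 543.96096601 -145.8206559   292.15151506]
17.149390293395577 [-1.10916238 -0.85242732  2.01072091]
1.0 [ 0.4 -1.3  3.1] 12.88
0.92 [-0.3 -1.3  2.8] 13.16
0.84 [-0.9 -2.5  2.3] 13.44
0.76 [-2.  -3.2  2.2] 13.72
0.68 [-2.2 -2.2  3.1] 14.01
0.6 [-1.4 -4.6  3.4] 14.29
0.52 [-2.6 -3.9  3.1] 14.57
([277.4, 156.0], 87) 16.95682305149212
```

```bash
python3 - <<'E'
from h import *
f0=np.array(arm.current_wrist_force())
th=.52
while th>-.15:
    th-=.035; arm.movel(hnd(th),velocity=35); arm.hold(.1)
    f=np.array(arm.current_wrist_force())-f0; r=red('s5'); print(round(th,3),f.round(1),r,round(arm.current_t(),2))
    if r[0][1]>162 or np.linalg.norm(f)>25: break
arm.hold(.3); print(red('s5'),ld('s5') is None, arm.current_wrist_force(),proj(ld('s5'),[[595,-26,z+107] for z in(92,84,76)]))
E
```

```text
0.485 [-1.4  0.6 -0. ] ([277.4, 155.8], 81) 15.03
0.45 [-1.3 -0.1 -0.4] ([277.2, 156.0], 86) 15.43
0.415 [-0.9 -0.2 -0.8] ([277.4, 156.1], 92) 15.82
0.38 [-1.2 -0.4 -0.5] ([277.4, 156.3], 96) 16.23
0.345 [-2.2 -0.4 -0. ] ([277.3, 156.0], 89) 16.62
0.31 [-2.   1.1  0.3] ([277.5, 155.8], 84) 17.02
0.275 [-2.2 -0.1 -0.1] ([277.6, 156.2], 88) 17.43
0.24 [-1.2 -0.1 -0.1] ([277.5, 156.2], 91) 17.82
0.205 [-1.1 -0.1  0.6] ([277.4, 155.9], 87) 18.23
0.17 [-0.9  0.4  0.5] ([273.7, 163.6], 50) 18.62
([273.6, 163.6], 50) False [-1.10053605 -5.12430725  1.81884953] [[274.35945263 166.80300753]
 [274.60993918 169.61814524]
 [274.85889102 172.41286932]]
```

```bash
python3 -c "
import cv2
cv2.imwrite('pics/c5.png',cv2.resize(cv2.imread('pics/s5.png')[130:220,230:330],None,fx=6,fy=6,interpolation=2))"
```

```text
(no output)
```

View pics/c5.png

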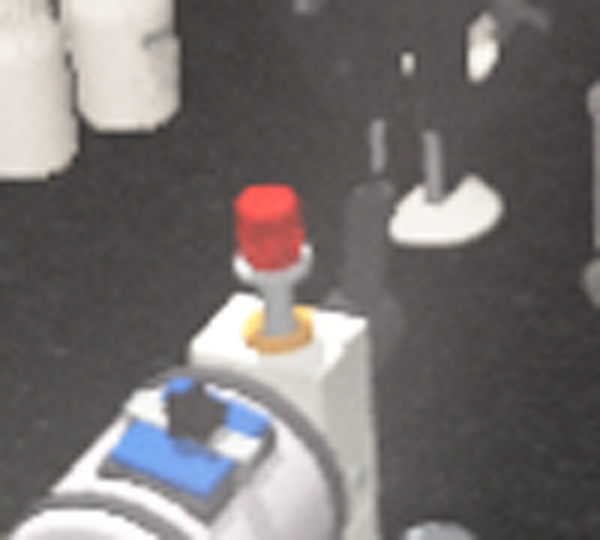

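The pin has dropped partway: its grip centre is at side (275,168), so the nose is about 60 mm deep and the hole is just in line. I'll turn a little further until it sits on the balls.

```bash
cat >> h.py <<'E'
def red(f):
    shot('side',f); im=cv2.imread(f'pics/{f}.png').astype(int)[130:230,245:320]
    m=((im[...,2]>90)&(im[...,2]>2*im[...,1])).astype(np.uint8); n,l,s,c=cv2.connectedComponentsWithStats(m); i=1+np.argmax(s[1:,4])
    return (c[i]+[245,130]).round(1).tolist(), s[i].tolist()
E
python3 - <<'E'
from h import *
f0=np.array(arm.current_wrist_force())
th=.17; print(red('s6'))
while th>-.06:
    th-=.025; hit=arm.movel(hnd(th),velocity=30,max_force=18); arm.hold(.15)
    f=np.array(arm.current_wrist_force())-f0; r=red('s6'); print(round(th,3),hit,f.round(1),r,round(arm.current_t(),2))
    if r[0][1]>171 or hit: break
E
```

```text
([274.1, 167.0], [24, 31, 11, 14, 119])
0.145 False [-1.   0.9  0.6] ([274.6, 167.7], [25, 32, 10, 14, 112]) 19.48
0.12 False [-0.3  1.   0.3] ([274.9, 169.4], [25, 33, 10, 14, 115]) 19.93
0.095 False [0.9 0.5 1. ] ([274.6, 172.3], [24, 36, 11, 14, 119]) 20.38
```

```bash
python3 - <<'E'
from h import *
arm.command_gripper(45); e=np.array(arm.current_eef_pos())
arm.movel([e[0],e[1],e[2]+70],velocity=120); arm.command_gripper(0,40)
print(red('s7'),arm.current_eef_pos())
arm.move_pose([595,-26,395],[180,0,93]); print(arm.current_t())
arm.hold(.2)
print('hit',arm.movel([595,-26,353],velocity=25,max_force=32),arm.current_eef_pos(),arm.current_wrist_force())
print(red('s7b'),proj(ld('s7b'),[[595,-26,62+107]]))
e=arm.current_eef_pos(); arm.movel([e[0],e[1],440],velocity=120); arm.hold(.3)
print(red('s8'),arm.current_t(),arm.current_wrist_force())
a=cv2.imread('pics/s8.png')[130:220,230:330]; cv2.imwrite('pics/c8.png',cv2.resize(a,None,fx=6,fy=6,interpolation=2))
E
```

```text
([274.3, 172.0], [24, 36, 11, 14, 104]) [ 594.7784999  -142.77461413  395.45316132]
22.5833
hit False [595.93425766 -26.4655117  356.47155305] [-5.97535389 -2.69797536 26.34656322]
([274.3, 178.1], [25, 42, 10, 12, 56]) [[275.29089131 177.25503706]]
([274.5, 176.1], [25, 40, 10, 14, 96]) 25.8917 [-0.99502154  0.50881519 -0.40788771]
```

View pics/c8.png

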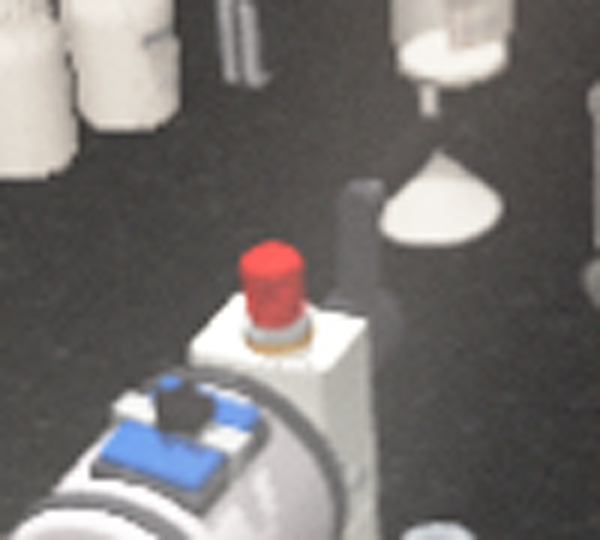

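The flange sits on the bush. I'll press once more to confirm that it's seated, then hand in.

```bash
python3 - <<'E'
from h import *
arm.movel([595,-26,366],velocity=120); arm.hold(.2)
print('hit',arm.movel([595,-26,350],velocity=20,max_force=30),arm.current_eef_pos(),arm.current_wrist_force())
e=arm.current_eef_pos(); arm.movel([e[0],e[1],440],velocity=120); arm.hold(.5)
print(red('s9'),arm.current_t(),arm.current_wrist_force())
if e[2]<358.5: print(arm.sign_off())
E
```

```text
hit True [595.43469747 -26.36715551 356.51145315] [-0.74057794 -2.05331683  5.62705329]
([274.5, 175.6], [25, 40, 10, 14, 93]) 28.8333 [0.07926734 0.44892165 0.61262895]
the job is handed in; nothing more can be done
None
```

The lock pin is pressed fully home: flange down on the bush, crank released and arm clear. I handed the job in at about 29 s, but the judge's verdict was not shown.

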